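Lay the next housing under the laser and seat it at the stop

TASK

The ivory housing standing on the perforated plate is next for marking: with the fingertips, push it over, away from the robot, so that it lies on the plate with its pocketed face up and comes to rest short of the black stop bar. Then push it along the plate until its far end sits flush against the bar. Do not pinch or lift it, leave the grey housing standing and everything else where it is, and finish clear of it.

Things in the scene. Friction and masses are not known exactly. Their poses are not given: they have to be found in the camera images.
- plate: Perforated aluminium fixture plate, fixed to the table, 320 x 320 mm, 12 mm thick (top surface 12 mm above the table). Origin: centre of its underside; x points away from the robot towards the stop bar, z up; it is turned up to 0.3 rad. The bar is black, 16 mm thick, 290 mm long along the plate's y, its top 34 mm above the table, its near face at plate x = +110 mm.
- stop (a point): Middle of the stop bar's near face, at the height of the plate's top surface (plate x = +110 mm, y = 0).
- ivory: Ivory rigid plastic housing, 90 mm tall, 60 mm wide (its y), 32 mm thick (its x), about 0.18 kg. It stands on end on the plate. Origin: centre of the foot it stands on; z runs up its height; the face with two pockets looks along its -x, towards the robot, and its plain back along +x, towards the stop bar. It may be turned up to 0.12 rad from the plate's axes. Slides with ordinary friction.
- ivory_center (a point): Centre of the ivory housing, half-way up (45 mm above its foot).
- ivory_top (a point): Centre of the ivory housing's top end, 90 mm above its foot: the end that must meet the bar. Tipped over its far foot edge, the housing lies 32 mm high with this end about 40 to 60 mm short of the bar. Arriving askew it can jam with one corner on the bar: square it to the bar on the way, for instance by pushing its near end with two slightly spread fingers.
- grey: Dark grey housing of the same shape and size, loose, 90 mm tall, 60 mm wide (its y), 32 mm thick (its x), about 0.18 kg. It stands on end on the plate beside the ivory one (centres about 130 mm apart, left or right of it at random) and must stay standing there. Origin: centre of its foot; z up.
- bottle: Bystander: loose bottle with red cap, 160 mm tall, 60 mm across, on the table right of the plate. Origin: centre of its underside.
- cup: Bystander: loose blue mug, 90 mm tall, 76 mm across, right of the plate. Origin: centre of its underside.
- jar: Bystander: loose jar, 75 mm tall, 64 mm across, right of the plate. Origin: centre of its underside.
- gauge: Bystander: loose brass step gauge, 50 x 40 x 40 mm, on the table left of the plate. Origin: centre of its underside.
- screwdriver: Bystander: loose screwdriver lying on the table left of the plate, about 200 mm long. Its x runs along it.
There are look-alikes about, which are no part of the job. Leave any green or pink look-alike of the ivory alone.

How it is judged:
On the way, in this order (a step that is already met when the one before it is completed fails the run):
1. the ivory housing has been tipped over and lies still, pocketed face up, on the plate short of the stop bar (angle between ivory's own x axis and vertical above 3.05 rad and z of ivory_center in the frame of plate below 0.033 m and x of ivory_top in the frame of plate below 0.105 m and linear speed of ivory below 0.03 m/s), for 0.1 s.
2. it has been pushed flush against the stop bar (angle between ivory's own x axis and vertical above 3.05 rad and z of ivory_center in the frame of plate below 0.033 m and x of ivory_top in the frame of plate between 0.107 and 0.114 m and y of ivory_center in the frame of plate between -0.13 and 0.13 m and angle between the z axis of ivory and the x axis of plate, either way round below 0.06 rad), for 0.2 s.
At the end, for the whole second after the job is handed in: The ivory housing lies on the plate, pocketed face up (within 5 degrees), its former top end within 3 mm of the stop bar's near face and square to it within 0.06 rad, at rest; the grey housing still stands, moved less than 15 mm; no bystander moved 20 mm (all of step 2 and linear speed of ivory below 0.01 m/s and angle between grey's own z axis and vertical below 0.1 rad and distance of grey from where it was at the start of the episode below 0.015 m and distance of each of bottle, cup, gauge, screwdriver, jar from where it was at the start of the episode below 0.02 m); the robot touches nothing.
It fails at once if the ivory housing is lifted while standing or tipping (z of ivory_center in the frame of plate above 0.076 m).
It fails at once if the ivory housing is lifted after being laid down (angle between ivory's own x axis and vertical above 3 rad and z of ivory_center in the frame of plate above 0.042 m).
It fails at once if the grey housing is pushed away or tipped (distance of grey from where it was at the start of the episode above 0.015 m or angle between grey's own z axis and vertical above 0.15 rad).
It fails at once if a bystander is displaced by 20 mm or more (distance of any of bottle, cup, gauge, screwdriver, jar from where it was at the start of the episode above 0.02 m).
It also fails if it takes over 48 s, if anything falls off the work surface, if the arm or the gripper's body presses on something with over 40 N, if the wrist force passes 120 N, or if a joint passes its speed limit or range.

ROBOT

A 6-joint arm with a two-finger parallel gripper is mounted at the origin on the work surface. World frame = base frame: x ahead of the robot, y to its left, z up, the work surface at z = 0. Lengths are in m, angles in rad, forces in N, time in s.
With the tool pointing down it reaches from about 0.375 to 0.975 m from the base axis. Payload 3.8 kg.
Tool frame: the origin (TCP) lies at the very end of the fingers, on their centre line; the grasp point (between the pads) lies 19 mm behind it (bot.pinch_z is the distance from the TCP to the grasp point, in m); x points along the fingers, y is the direction in which the jaws open and shut, and the axes are right-handed (so a half turn about x gives the same grasp; the last joint's range is limited). The gripper opens to 85 mm and grips with 20 to 120 N. Pads are 22 mm wide; open, the fingers measure 114 mm over their backs; the gripper's body (76 mm by 85 mm) begins 54 mm behind the grasp point. The pads swing forward as they close: fully open they stand 13 mm farther back than shut.
Start: joints at [-1.181, 0.264, 1.604, -0, 1.274, -0.037], TCP at [0.279, -0.614, 0.231] pointing down, gripper open.
Joint ranges: [-2.63, 2.63], [-0.94, 2.18], [0.31, 2.57], [-1.31, 4.45], [0, 2.66], [-2.55, 2.55]. Speed limits (rad/s): [2.57, 2.57, 3.14, 3.14, 3.14, 3.14].

INTERFACE

Orientations are given as a rotation vector (axis times angle).
In Python, from workcell import monitor, imaging, finish_job, bot gives the robot as it stands.
- The arm moves only by the tool jog_arm, never from a script. Its argument "rows" is a list of rows, each a list of 7 numbers: the shift along the tool's x, y, z in m, then the turn, a rotation vector about the tool's x, y, z in rad, then the opening in per cent of the stroke, from 0 (shut) to 100 (fully open). A call has 1 to 20 rows; each row is the pose to reach, as a shift and turn from the pose measured when the call began, along the tool's axes at that moment; what a row does not reach only later rows make up. A row lasts 1/10 s, in which the tool goes at most 50 mm and 8.59 degrees, less where a joint would pass 70% of its speed; a pose out of reach is approached as far as the arm can. A call with a gripper value outside its range is refused whole. The fingers move at their own pace and stop on an object; "force" is the grip in N (left out, the last holds). Time passes only in rows, so rows that repeat a pose let the fingers close. It gives the time, the measured TCP pose, the force and the opening at its end, in the units of the state.
- monitor.read_state(): the state, without advancing time (a new reading comes with each control period).
- imaging.read_camera(name): name is "scene" or "top"; returns the picture (384x512x3 uint8, blue, green, red); there is no depth.
- imaging.camera_params(name): a dict with "fx", "fy", "cx", "cy" (pixels), "T" (4x4, takes a point from camera to world coordinates). Camera axes: x right, y down, z forward; pixel columns grow to the right and rows downward; lengths in m; the calibration is good to about 2 mm. A picture is of the moment at which its call begins. camera_params takes no time and is no camera call.
- finish_job(): hands the job in, once; it reports no verdict.
The state is a dict: "time": time; "q": joint angles; "joint_vel": joint speeds; "joint_torque": joint torques, N m; "tool_pos": TCP position; "tcp_rot": TCP orientation; "wrist_force": force on the tool from outside, world axes, zero at the start; "torque": the same for the moment, N m; "width": opening from 0.0 (shut) to 1.0 (fully open).
Only numpy, scipy, OpenCV 4.12 (cv2) and the standard library are available. Lean on these libraries where they do the work, as an engineer would, in place of code of your own. Each camera call takes 0.05 s, during which the arm holds its last target. There are 200 camera calls.

## Working session

There is one attempt and no reset: what is moved stays moved. The work goes in short steps, Python scripts to look and compute and a tool call to move; the robot and the scene stay as the last step left them, time stands still between calls to the robot, and variables do not carry over. Pictures are saved under pics/ and viewed, about 8 in all and at most 12, crops included, and the job is handed in when it is done.

Besides the shell and the picture viewer there is one more tool, called after "Call:" in YAML: its name, and indented under it one key for each argument. jog_arm: Moves the arm, as the interface text tells. Its arguments: {"type":"object","properties":{"rows":{"type":"array","items":{"type":"array","items":{"type":"number"}}},"force":{"type":"number"}},"required":["rows"]}

```bash
mkdir -p pics; python3 - <<'E'
from workcell import monitor, imaging
import cv2, numpy as np
for n in("scene","top"):
    im=imaging.read_camera(n); cv2.imwrite(f"pics/{n}0.png",im)
    p=imaging.camera_params(n); print(n,p["fx"],p["fy"],p["cx"],p["cy"]);print(np.round(p["T"],4))
s=monitor.read_state();print(s)
E
```

```text
scene 441.02534234890595 441.02534234890595 254.1259433346765 192.31775018862157
[[-0.6871  0.6296 -0.3627  1.0316]
 [ 0.7265  0.5887 -0.3544  0.5025]
 [-0.0097 -0.507  -0.8619  1.2758]
 [ 0.      0.      0.      1.    ]]
top 351.64675749201484 351.64675749201484 261.2054698824125 193.26018135164023
[[-0.0272 -0.9851  0.17    0.3374]
 [-0.9993  0.0308  0.0188 -0.0261]
 [-0.0237 -0.1694 -0.9853  1.204 ]
 [ 0.      0.      0.      1.    ]]
{'time': 0.1, 'q': array([-1.18088812e+00,  2.64697249e-01,  1.60524062e+00,  1.35073903e-05,
        1.27371221e+00, -3.69122558e-02]), 'joint_vel': array([ 0.00067997, -0.00247255, -0.00115695, -0.00052625,  0.00148321,
       -0.0002941 ]), 'joint_torque': array([ 4.42893297e-04, -5.16708255e+01, -3.68589413e+01, -1.14485747e-04,
        6.25662928e-03, -1.76619312e-05]), 'tool_pos': array([ 0.2791775 , -0.61383029,  0.23007172]), 'tcp_rot': array([ 1.98611265,  0.43254427, -1.98682108]), 'wrist_force': array([-0.82598613,  0.76366729, -1.08174815]), 'torque': array([-0.031516  , -0.01315564,  0.02460086]), 'width': 0.998188666085258}
```

View pics/scene0.png

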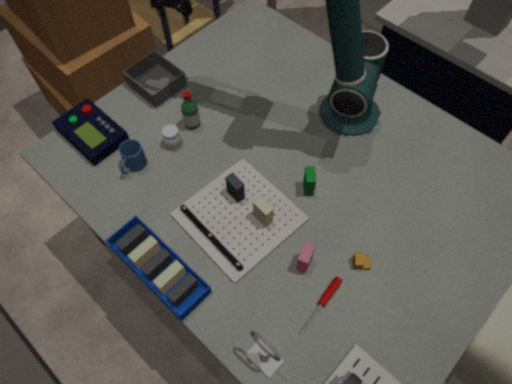

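View pics/top0.png

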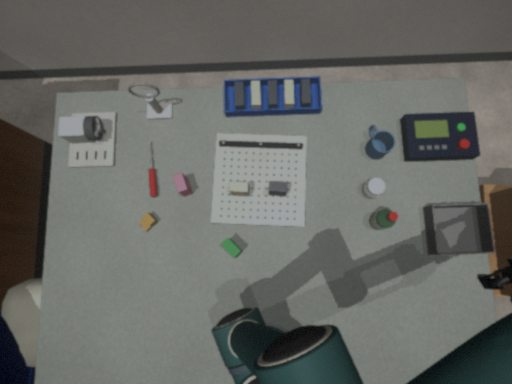

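The top picture shows the ivory housing at (239,188) on the plate, the grey one at (278,188) to its right, and the bar at row ~145. Things that could be taken for it are the pink block (182,184), the green block (231,246), and the ivory-coloured slabs in the blue tray (256,93) and (289,92). I choose the one on the plate at (239,188).

```bash
cat > h.py <<'E'
import cv2, numpy as np
from workcell import imaging
def ray(n,uv,z):
    p=imaging.camera_params(n);T=np.array(p["T"])
    uv=np.atleast_2d(uv).astype(float)
    d=np.c_[(uv[:,0]-p["cx"])/p["fx"],(uv[:,1]-p["cy"])/p["fy"],np.ones(len(uv))]@T[:3,:3].T
    o=T[:3,3]; return o+d*((z-o[2])/d[:,2])[:,None]
def proj(n,P):
    p=imaging.camera_params(n);T=np.array(p["T"])
    c=(np.atleast_2d(P)-T[:3,3])@T[:3,:3]
    return np.c_[c[:,0]/c[:,2]*p["fx"]+p["cx"],c[:,1]/c[:,2]*p["fy"]+p["cy"]]
def big(mask):
    c,_=cv2.findContours(mask.astype(np.uint8),cv2.RETR_EXTERNAL,cv2.CHAIN_APPROX_NONE)
    return max(c,key=cv2.contourArea)
E
python3 - <<'E'
from h import *
t=cv2.imread("pics/top0.png"); s=cv2.imread("pics/scene0.png")
x0,y0=205,125
c=t[y0:235,x0:315]
print(c[63,34],c[63,73],c[30,20],c[20,50],t[180,330])
a=cv2.resize(c,None,fx=5,fy=5,interpolation=cv2.INTER_CUBIC)
b=cv2.resize(s[155:280,165:310],None,fx=4,fy=4,interpolation=cv2.INTER_CUBIC)[:500]
b=cv2.resize(b,(250*1,int(b.shape[0]*250/b.shape[1]))) if 0 else b
h=min(len(a),len(b)); w=800-a.shape[1]
cv2.imwrite("pics/c1.png",np.hstack([a[:h],b[:h,150:150+w]]))
# bar
g=cv2.cvtColor(t,cv2.COLOR_BGR2GRAY); m=np.zeros_like(g); m[135:155,210:312]=g[135:155,210:312]<70
k=big(m); r=cv2.minAreaRect(k); bp=cv2.boxPoints(r); print("bar",bp, ray("top",bp,0.034)[:,:2].round(4))
# plate
hsv=cv2.cvtColor(t,cv2.COLOR_BGR2HSV)
m=np.zeros_like(g); m[128:232,205:315]=g[128:232,205:315]>165
m=cv2.morphologyEx(m,cv2.MORPH_CLOSE,np.ones((15,15)))
k=big(m); r=cv2.minAreaRect(k);bp=cv2.boxPoints(r);P=ray("top",bp,.012);print("plate",r,P[:,:2].round(4))
print(np.linalg.norm(np.diff(P,axis=0),axis=1),P.mean(0))
E
```

```text
[152 163 159] [95 92 90] [157 162 158] [53 54 52] [127 132 127]
bar [[219.89713 145.19023]
 [220.02707 141.16216]
 [301.07175 143.7765 ]
 [300.9418  147.80458]] [[ 0.7128  0.1348]
 [ 0.7274  0.1343]
 [ 0.7082 -0.1461]
 [ 0.6938 -0.1449]]Traceback (most recent call last):
  File "<stdin>", line 18, in <module>
  File "h.py", line 14, in big
    return max(c,key=cv2.contourArea)
ValueError: max() iterable argument is empty
```

View pics/c1.png

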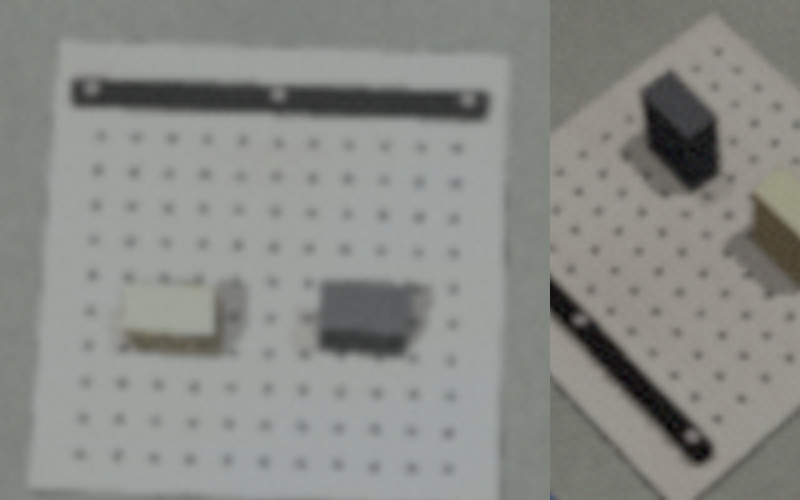

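The crop confirms the ivory housing standing on the plate: its top face spans crop (122,283)–(217,338), with the pocketed near face visible below it. The grey housing's top face spans (320,282)–(412,335), to the right.

```bash
python3 - <<'E'
from h import *
t=cv2.imread("pics/top0.png")
f=lambda q:(np.array(q,float)+.5)/5-.5+[205,125]
pl=ray("top",f([[61,41],[508,57],[497,503],[29,487]]),.012)
print("plate",pl[:,:2].round(3),np.linalg.norm(np.roll(pl,-1,0)-pl,axis=1))
b=ray("top",[[219.9,145.2],[300.94,147.8]],.034); 
v=b[0]-b[1];v/=np.linalg.norm(v); yaw=np.arctan2(-v[0],v[1]);print("bar yaw",yaw,np.linalg.norm(b[0]-b[1]))
e=pl[0]-pl[1];print("far edge yaw",np.arctan2(-e[0],e[1])); e=pl[0]-pl[3];print("left edge yaw",np.arctan2(e[1],e[0]))
mid=b.mean(0);print("near face mid",mid)
def obj(m,z,name):
    r=cv2.minAreaRect(big(m));bp=cv2.boxPoints(r);P=ray("top",bp,z);print(name,r,P[:,:2].round(4).tolist(),P.mean(0).round(4))
    s=np.roll(P,-1,0)-P; print(np.linalg.norm(s,axis=1).round(3),np.arctan2(s[:,1],s[:,0]).round(3))
c=t[170:210,220:300].astype(int)
hsv=cv2.cvtColor(t,cv2.COLOR_BGR2HSV)
print(hsv[188,232:248],t[188,262])
M=np.zeros(t.shape[:2],np.uint8)
d=t[...,2].astype(int)-t[...,0]
m=M.copy();m[175:200,222:255]=((d>4)&(t[...,1]>135))[175:200,222:255];obj(m,.102,"ivory")
m=M.copy();m[175:200,265:292]=((t[...,1]<115)&(t[...,1]>72))[175:200,265:292];obj(m,.102,"grey")
for q,n in(([[122,283],[217,287],[215,337],[122,331]],"ivory"),([[320,282],[412,286],[408,341],[320,335]],"grey")):
    P=ray("top",f(q),.102);s=np.roll(P,-1,0)-P;print(n,P[:,:2].round(3).tolist(),P.mean(0),np.linalg.norm(s,axis=1).round(3),np.arctan2(s[:,1],s[:,0]).round(3))
E
```

```text
plate [[ 0.766  0.149]
 [ 0.743 -0.168]
 [ 0.429 -0.145]
 [ 0.449  0.172]] [0.31709277 0.31472375 0.31780849 0.31774172]
bar yaw -0.06787947399631322 0.28041404534324216
far edge yaw -0.07283813832073716
left edge yaw -0.07456809145680911
near face mid [ 0.70329431 -0.00504635  0.034     ]
[[ 42  16 162]
 [ 42  16 163]
 [ 43  14 162]
 [ 44  17 163]
 [ 42  16 162]
 [ 45  16 164]
 [ 42  16 162]
 [ 41  17 163]
 [ 45  19 164]
 [ 42  16 162]
 [ 42  16 163]
 [ 42  16 162]
 [ 45  16 163]
 [ 42  16 163]
 [ 45  16 161]
 [ 47  13 141]] [158 162 158]
ivory ((237.05345153808594, 186.4086151123047), (10.217631340026855, 20.376543045043945), 86.633544921875) [[0.5679, 0.1049], [0.5697, 0.0395], [0.5365, 0.0383], [0.5347, 0.1033]] [0.5522 0.0715 0.102 ]
[0.065 0.033 0.065 0.033] [-1.543 -3.104  1.599  0.047]
grey ((278.03045654296875, 188.57359313964844), (20.09166717529297, 14.534398078918457), 4.085616588592529) [[0.521, -0.0249], [0.5678, -0.0296], [0.5611, -0.0934], [0.5144, -0.0882]] [ 0.5411 -0.059   0.102 ]
[0.047 0.064 0.047 0.064] [-0.101 -1.676  3.031  1.467]
ivory [[0.57, 0.097], [0.565, 0.036], [0.533, 0.038], [0.539, 0.097]] [0.55176282 0.06722004 0.102     ] [0.061 0.033 0.06  0.031] [-1.646  3.082  1.474 -0.012]
grey [[0.567, -0.03], [0.562, -0.088], [0.527, -0.084], [0.532, -0.029]] [ 0.54682429 -0.05787255  0.102     ] [0.059 0.036 0.056 0.034] [-1.647  3.031  1.47  -0.031]
```

```bash
cat >> h.py <<'E'
from scipy.spatial.transform import Rotation as R
from workcell import monitor
def rel(targets,yaw=-0.071):
    s=monitor.read_state();R0=R.from_rotvec(s["tcp_rot"]);p=np.array(s["tool_pos"])
    A=R0.as_matrix();print("t",s["time"],"p",p.round(4),"\n",A.round(3),"F",np.round(s["wrist_force"],1),"w",s["width"])
    best=None
    for sg in(1,-1):
        y=sg*np.array([-np.sin(yaw),np.cos(yaw),0]);x=np.array([0,0,-1.]);G=np.c_[x,y,np.cross(x,y)]
        v=(R0.inv()*R.from_matrix(G)).as_rotvec()
        print(sg,"turn",v.round(3))
    for t in targets: print(t,"shift",(A.T@(np.array(t)-p)).round(4))
def P2W(x,y,z,c=(0.597,0.002),yaw=-0.071):
    C,S=np.cos(yaw),np.sin(yaw);return (round(c[0]+C*x-S*y,4),round(c[1]+S*x+C*y,4),z)
E
python3 -c "
from h import *
rel([P2W(-.105,.062,.23),P2W(-.105,.062,.084)])
print(ray('top',[[231,246]],.05), monitor.read_state()['q'])"
```

```text
t 0.1 p [ 0.2792 -0.6138  0.2301] 
 [[-0.001  0.414 -0.91 ]
 [ 0.002 -0.91  -0.414]
 [-1.    -0.002 -0.   ]] F [-0.8  0.8 -1.1] w 0.998188666085258
1 turn [-2.644e+00 -3.000e-03  1.000e-03]
-1 turn [0.498 0.    0.002]
(np.float64(0.4967), np.float64(0.0713), 0.23) shift [ 0.0012 -0.5336 -0.4816]
(np.float64(0.4967), np.float64(0.0713), 0.084) shift [ 0.1472 -0.5333 -0.4816]
[[0.36552811 0.09889546 0.05      ]] [-1.18088812e+00  2.64697249e-01  1.60524062e+00  1.35073903e-05
  1.27371221e+00 -3.69122558e-02]
```

Call:
jog_arm:
  rows:
    - [-0.03, -0.1, -0.09, 0.1, 0, 0, 30]
    - [-0.03, -0.2, -0.18, 0.2, 0, 0, 30]
    - [-0.03, -0.3, -0.27, 0.3, 0, 0, 30]
    - [-0.03, -0.4, -0.36, 0.4, 0, 0, 30]
    - [-0.03, -0.533, -0.482, 0.498, 0, 0, 30]
    - [-0.03, -0.533, -0.482, 0.498, 0, 0, 30]
    - [-0.03, -0.533, -0.482, 0.498, 0, 0, 30]
    - [-0.03, -0.533, -0.482, 0.498, 0, 0, 30]
    - [-0.03, -0.533, -0.482, 0.498, 0, 0, 30]
    - [-0.03, -0.533, -0.482, 0.498, 0, 0, 30]
    - [-0.03, -0.533, -0.482, 0.498, 0, 0, 30]
    - [-0.03, -0.533, -0.482, 0.498, 0, 0, 30]
    - [0, -0.533, -0.482, 0.498, 0, 0, 30]
    - [0, -0.533, -0.482, 0.498, 0, 0, 30]
    - [0, -0.533, -0.482, 0.498, 0, 0, 30]
    - [0, -0.533, -0.482, 0.498, 0, 0, 30]
    - [0, -0.533, -0.482, 0.498, 0, 0, 30]
    - [0, -0.533, -0.482, 0.498, 0, 0, 30]
    - [0, -0.533, -0.482, 0.498, 0, 0, 30]

```text
time: 2.0
tool_pos: [0.4973, 0.0697, 0.2316]
tcp_rot: [-2.183, 0.078, 2.184]
wrist_force: [0.4, -0.1, 0.1]
width: 0.295
```

```bash
python3 -c "
from h import *
rel([P2W(-.105,.062,.084),P2W(-.03,.062,.084)])
im=imaging.read_camera('scene');cv2.imwrite('pics/s1.png',cv2.resize(im[100:290,150:400],None,fx=3,fy=3))"
```

```text
t 2.0 p [0.4973 0.0697 0.2316] 
 [[-0.    -0.073 -0.997]
 [ 0.002 -0.997  0.073]
 [-1.    -0.002  0.   ]] F [ 0.4 -0.1  0.1] w 0.29538193114185773
1 turn [ 3.14e+00  3.00e-03 -0.00e+00]
-1 turn [-0.002  0.     0.002]
(np.float64(0.4967), np.float64(0.0713), 0.084) shift [ 0.1476 -0.0013  0.0006]
(np.float64(0.5715), np.float64(0.066), 0.084) shift [ 0.1476 -0.0015 -0.0744]
```

View pics/s1.png

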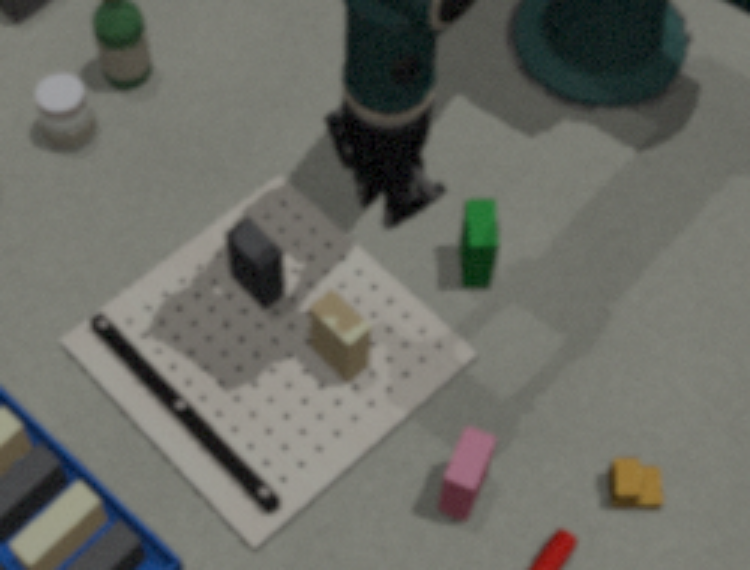

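The scene crop shows the gripper above the plate, behind the ivory housing at crop (340,335). The grey one at (256,262) and the green one at (480,243) are clear. Next I descend behind the housing and push.

Call:
jog_arm:
  rows:
    - [0.04, -0.001, 0, 0, 0, 0, 30]
    - [0.08, -0.001, 0, 0, 0, 0, 30]
    - [0.12, -0.001, 0, 0, 0, 0, 30]
    - [0.147, -0.001, 0, 0, 0, 0, 30]
    - [0.147, -0.001, 0, 0, 0, 0, 30]
    - [0.147, -0.001, -0.01, 0, 0, 0, 30]
    - [0.147, -0.001, -0.018, 0, 0, 0, 30]
    - [0.147, -0.001, -0.024, 0, 0, 0, 30]
    - [0.147, -0.001, -0.029, 0, 0, 0, 30]
    - [0.147, -0.001, -0.034, 0, 0, 0, 30]
    - [0.147, -0.001, -0.039, 0, 0, 0, 30]
    - [0.147, -0.001, -0.044, 0, 0, 0, 30]

```text
time: 3.25
tool_pos: [0.5417, 0.0678, 0.0847]
tcp_rot: [-2.183, 0.078, 2.183]
wrist_force: [-0.2, 0.1, 0.3]
width: 0.299
```

```bash
python3 -c "
from h import *
rel([P2W(-.03,.062,.084)])
im=imaging.read_camera('scene');cv2.imwrite('pics/s2.png',cv2.resize(im[160:280,170:340],None,fx=4,fy=4))"
```

```text
t 3.25 p [0.5417 0.0678 0.0847] 
 [[ 0.    -0.073 -0.997]
 [ 0.002 -0.997  0.073]
 [-1.    -0.002  0.   ]] F [-0.2  0.1  0.3] w 0.2988043543786734
1 turn [ 3.14e+00  3.00e-03 -0.00e+00]
-1 turn [-0.002  0.     0.002]
(np.float64(0.5715), np.float64(0.066), 0.084) shift [ 0.0007 -0.0004 -0.0299]
```

View pics/s2.png

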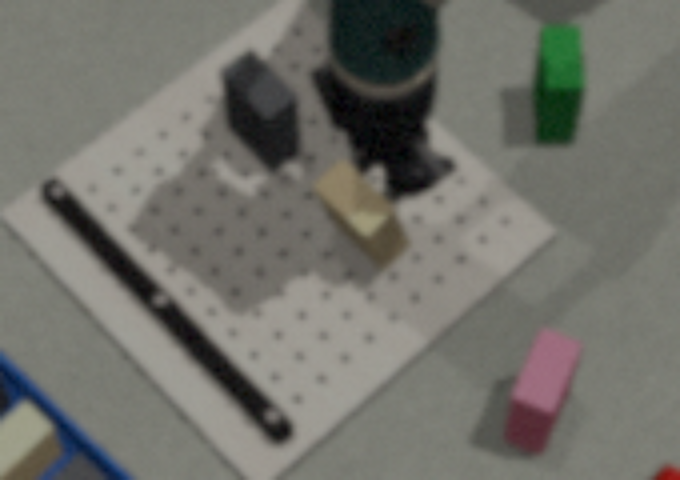

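The housing at crop (362,215) is in contact with the fingers and seems to be starting to tilt. I keep pushing.

Call:
jog_arm:
  rows:
    - [0, 0, -0.005, 0, 0, 0, 30]
    - [0, 0, -0.01, 0, 0, 0, 30]
    - [0, 0, -0.015, 0, 0, 0, 30]
    - [0, 0, -0.02, 0, 0, 0, 30]
    - [0, 0, -0.025, 0, 0, 0, 30]
    - [0, 0, -0.03, 0, 0, 0, 30]
    - [0, 0, -0.03, 0, 0, 0, 30]
    - [0, 0, -0.03, 0, 0, 0, 30]
    - [0, 0, -0.03, 0, 0, 0, 30]
    - [0, 0, -0.03, 0, 0, 0, 30]

```text
time: 4.3
tool_pos: [0.5722, 0.0656, 0.0848]
tcp_rot: [-2.184, 0.078, 2.182]
wrist_force: [0.6, -0.2, -0.5]
width: 0.304
```

```bash
python3 -c "
from h import *
rel([P2W(-.03,.062,.084)])
im=imaging.read_camera('scene');a=cv2.resize(im[160:280,190:310],None,fx=3.3,fy=3.3)
im=imaging.read_camera('top');cv2.imwrite('pics/top3.png',im);b=cv2.resize(im[125:235,205:315],(396,396))
cv2.imwrite('pics/s3.png',np.hstack([a,b]))"
```

```text
t 4.3 p [0.5722 0.0656 0.0848] 
 [[ 0.001 -0.073 -0.997]
 [ 0.002 -0.997  0.073]
 [-1.    -0.002 -0.001]] F [ 0.6 -0.2 -0.5] w 0.3038082434896477
1 turn [3.14e+00 3.00e-03 1.00e-03]
-1 turn [-0.002 -0.001  0.002]
(np.float64(0.5715), np.float64(0.066), 0.084) shift [ 0.0008 -0.0004  0.0007]
```

View pics/s3.png

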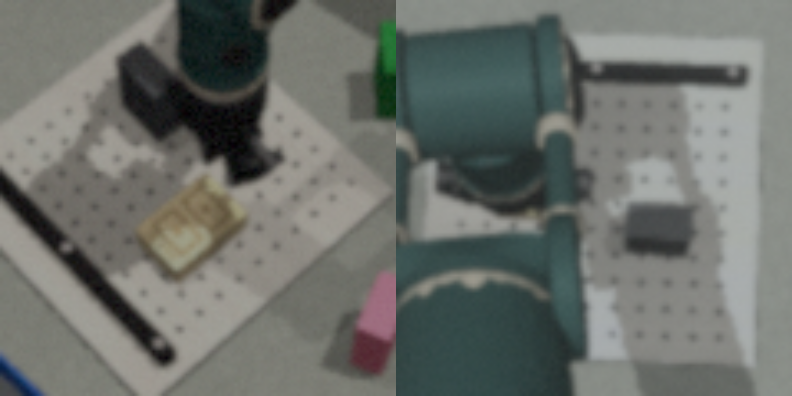

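The housing now lies pocketed face up, at left crop (190,227), well short of the bar. I retreat, descend behind it and measure.

Call:
jog_arm:
  rows:
    - [0, 0, 0.03, 0, 0, 0, 30]
    - [0, 0, 0.055, 0, 0, 0, 30]
    - [0, 0, 0.055, 0, 0, 0, 30]
    - [0, 0, 0.055, 0, 0, 0, 30]

```text
time: 4.8
tool_pos: [0.5174, 0.0697, 0.085]
tcp_rot: [-2.185, 0.077, 2.182]
wrist_force: [1.3, 0.6, 0.2]
width: 0.299
```

```bash
python3 -c "
from h import *
im=imaging.read_camera('scene');cv2.imwrite('pics/s4r.png',im)
a=cv2.resize(im[190:270,200:300],None,fx=7,fy=7,interpolation=cv2.INTER_CUBIC);cv2.imwrite('pics/s4.png',a)
rel([P2W(-.08,.062,.024)])
# predicted plate points
print(proj('scene',[P2W(.11,-.145,.012),P2W(.11,.145,.012),P2W(.16,.16,.012),P2W(-.16,.16,.012)]).round(1))"
```

```text
t 4.85 p [0.5183 0.0696 0.0853] 
 [[ 0.003 -0.073 -0.997]
 [ 0.002 -0.997  0.073]
 [-1.    -0.002 -0.003]] F [-0.4 -0.7  0.3] w 0.29980141219287054
1 turn [3.14e+00 3.00e-03 4.00e-03]
-1 turn [-0.002 -0.003  0.002]
(np.float64(0.5216), np.float64(0.0695), 0.024) shift [ 0.0613  0.     -0.0032]
[[183.2 206.2]
 [242.2 268. ]
 [233.1 282.3]
 [308.  217.2]]
```

View pics/s4.png

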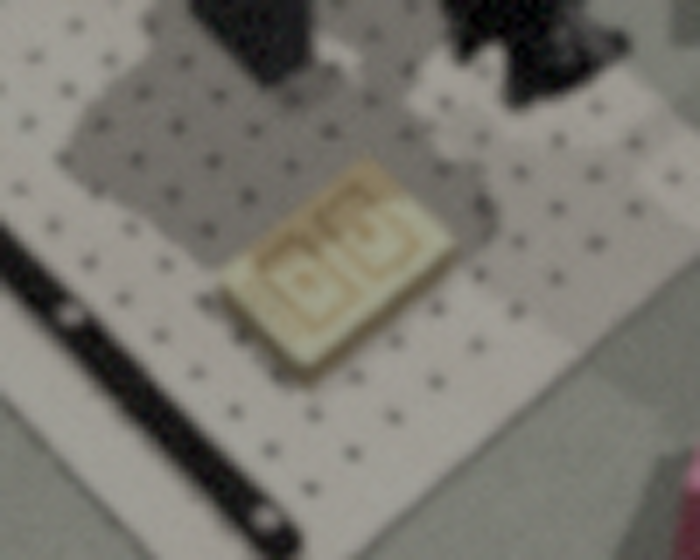

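The housing's top face has crop corners (368,158), (457,243), (308,372) and (220,285); the bar lies at lower left, with a clear gap between them.

```bash
python3 -c "
from h import *
f=lambda q:(np.array(q,float)+.5)/7-.5+[200,190]
def W2P(P,c=(.597,.002),yaw=-.071):
    d=P[:,:2]-c;C,S=np.cos(yaw),np.sin(yaw);return np.c_[C*d[:,0]+S*d[:,1],-S*d[:,0]+C*d[:,1]]
P=ray('scene',f([[368,158],[457,243],[308,372],[220,285]]),.044)
p=W2P(P);print(p.round(4)); s=np.roll(P,-1,0)-P;print(np.linalg.norm(s,axis=1).round(3),np.arctan2(s[:,1],s[:,0]).round(3))
b=ray('scene',f([[12,228],[298,525]]),.034);print('bar',W2P(b).round(4))
"
```

```text
[[-0.0294  0.0373]
 [-0.0296  0.0956]
 [ 0.0604  0.0971]
 [ 0.0611  0.0396]]
[0.058 0.09  0.057 0.091] [ 1.504 -0.055 -1.63   3.097]
bar [[ 0.1084 -0.0493]
 [ 0.1081  0.1434]]
```

Call:
jog_arm:
  rows:
    - [0.03, -0.005, 0, 0, 0, 0, 35]
    - [0.06, -0.005, 0, 0, 0, 0, 35]
    - [0.06, -0.005, 0, 0, 0, 0, 35]
    - [0.06, -0.005, -0.015, 0, 0, 0, 35]
    - [0.06, -0.005, -0.03, 0, 0, 0, 35]
    - [0.06, -0.005, -0.036, 0, 0, 0, 35]
    - [0.06, -0.005, -0.04, 0, 0, 0, 35]
    - [0.06, -0.005, -0.044, 0, 0, 0, 35]
    - [0.06, -0.005, -0.048, 0, 0, 0, 35]
    - [0.06, -0.005, -0.052, 0, 0, 0, 35]
    - [0.06, -0.005, -0.056, 0, 0, 0, 35]
    - [0.06, -0.005, -0.06, 0, 0, 0, 35]
    - [0.06, -0.005, -0.064, 0, 0, 0, 35]
    - [0.06, -0.005, -0.068, 0, 0, 0, 35]
    - [0.06, -0.005, -0.072, 0, 0, 0, 35]
    - [0.06, -0.005, -0.076, 0, 0, 0, 35]
    - [0.06, -0.005, -0.08, 0, 0, 0, 35]
    - [0.06, -0.005, -0.08, 0, 0, 0, 35]

```text
time: 6.65
tool_pos: [0.5997, 0.0688, 0.0257]
tcp_rot: [-2.188, 0.077, 2.179]
wrist_force: [0.2, 0.2, -0.0]
width: 0.351
```

```bash
python3 -c "
from h import *
im=imaging.read_camera('scene')
a=cv2.resize(im[190:270,200:300],None,fx=7,fy=7,interpolation=cv2.INTER_CUBIC);cv2.imwrite('pics/s5.png',a)
rel([P2W(.008,.067,.024)])"
```

```text
t 6.7 p [0.5994 0.0689 0.0257] 
 [[ 0.004 -0.073 -0.997]
 [ 0.002 -0.997  0.073]
 [-1.    -0.002 -0.004]] F [ 0.7 -0.4  0.4] w 0.34573969934207893
1 turn [3.14e+00 3.00e-03 6.00e-03]
-1 turn [-0.002 -0.004  0.002]
(np.float64(0.6097), np.float64(0.0683), 0.024) shift [ 0.0018 -0.0002 -0.0103]
```

View pics/s5.png

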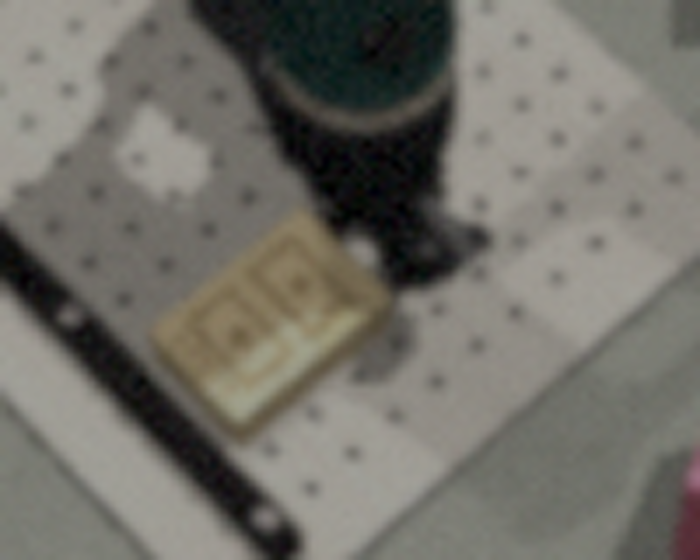

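The housing is square, its far-end corners at (150,330) and (240,432), roughly 10 mm short of the bar. I advance slowly and watch the force.

Call:
jog_arm:
  rows:
    - [0, 0, -0.002, 0, 0, 0, 35]
    - [0, 0, -0.004, 0, 0, 0, 35]
    - [0, 0, -0.006, 0, 0, 0, 35]
    - [0, 0, -0.008, 0, 0, 0, 35]
    - [0, 0, -0.009, 0, 0, 0, 35]
    - [0, 0, -0.009, 0, 0, 0, 35]

```text
time: 7.3
tool_pos: [0.6087, 0.0682, 0.0258]
tcp_rot: [-2.188, 0.077, 2.178]
wrist_force: [-0.6, -0.6, -0.4]
width: 0.352
```

Call:
jog_arm:
  rows:
    - [0, 0, -0.001, 0, 0, 0, 35]
    - [0, 0, -0.002, 0, 0, 0, 35]
    - [0, 0, -0.003, 0, 0, 0, 35]

```text
time: 7.6
tool_pos: [0.6093, 0.0681, 0.0258]
tcp_rot: [-2.182, 0.078, 2.184]
wrist_force: [-10.1, 0.8, 9.4]
width: 0.349
```

Call:
jog_arm:
  rows:
    - [0, 0, -0.002, 0, 0, 0, 35]
    - [0, 0, -0.003, 0, 0, 0, 35]
    - [0, 0, -0.003, 0, 0, 0, 35]

```text
time: 7.9
tool_pos: [0.6092, 0.0681, 0.0257]
tcp_rot: [-2.175, 0.078, 2.192]
wrist_force: [-9.7, 0.7, 8.2]
width: 0.352
```

```bash
python3 -c "
from h import *
im=imaging.read_camera('scene')
a=cv2.resize(im[190:270,200:300],None,fx=7,fy=7,interpolation=cv2.INTER_CUBIC);cv2.imwrite('pics/s6.png',a)
rel([P2W(.008,.067,.024)])"
```

```text
t 7.95 p [0.6092 0.0681 0.0257] 
 [[-0.007 -0.073 -0.997]
 [ 0.002 -0.997  0.073]
 [-1.    -0.002  0.008]] F [-8.8  1.   8.2] w 0.35070795568254576
1 turn [ 3.14e+00  2.00e-03 -1.20e-02]
-1 turn [-0.002  0.008  0.002]
(np.float64(0.6097), np.float64(0.0683), 0.024) shift [ 0.0017 -0.0002 -0.0005]
```

View pics/s6.png

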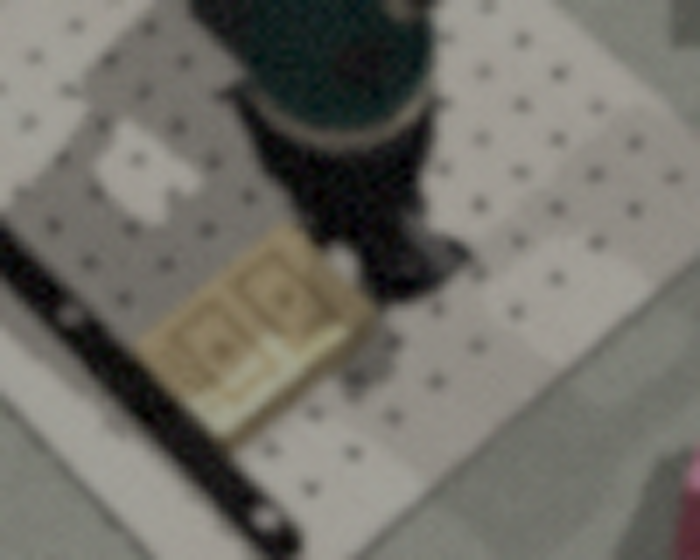

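Both far corners, crop (140,345) and (228,440), sit on the bar's near edge with no gap. The TCP has stopped moving at 9–10 N. I back off straight, then rise.

Call:
jog_arm:
  rows:
    - [0, 0, 0.003, 0, 0, 0, 35]
    - [0, 0, 0.02, 0, 0, 0, 35]
    - [0, 0, 0.05, 0, 0, 0, 35]
    - [0, 0, 0.06, 0, 0, 0, 35]
    - [-0.04, 0, 0.06, 0, 0, 0, 35]
    - [-0.09, 0, 0.06, 0, 0, 0, 35]
    - [-0.14, 0, 0.08, 0, 0, 0, 35]
    - [-0.18, 0, 0.1, 0, 0, 0, 35]
    - [-0.18, 0, 0.1, 0, 0, 0, 35]
    - [-0.18, 0, 0.1, 0, 0, 0, 35]
    - [-0.18, 0, 0.1, 0, 0, 0, 35]

```text
time: 9.05
tool_pos: [0.5107, 0.075, 0.2054]
tcp_rot: [-2.174, 0.078, 2.192]
wrist_force: [0.2, 0.5, -0.3]
width: 0.351
```

```bash
python3 -c "
from h import *
im=imaging.read_camera('scene')
cv2.imwrite('pics/s7.png',cv2.resize(im[150:270,180:300],None,fx=5,fy=5,interpolation=cv2.INTER_CUBIC))
rel([])"
```

```text
t 9.1 p [0.5103 0.0749 0.2047] 
 [[-0.01  -0.073 -0.997]
 [ 0.002 -0.997  0.073]
 [-1.    -0.001  0.01 ]] F [ 0.6  0.  -0.7] w 0.34936430402906576
1 turn [ 3.139e+00  2.000e-03 -1.600e-02]
-1 turn [-0.002  0.01   0.001]
```

View pics/s7.png

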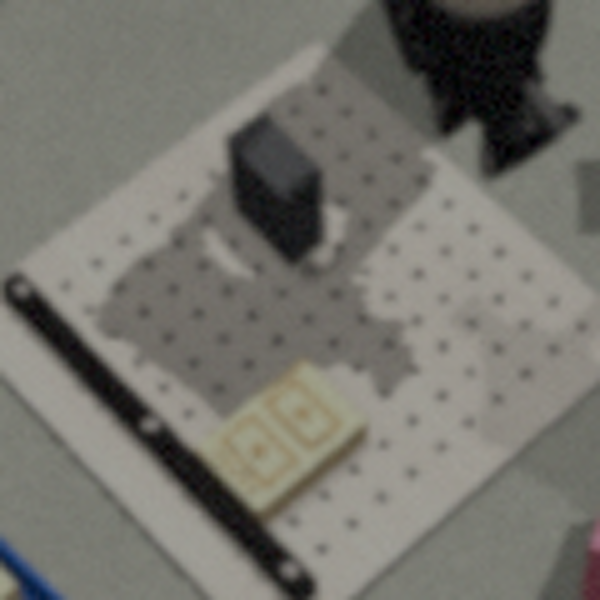

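The housing lies flat against the bar, near-end corners at (305,360) and (368,430), with no visible gap. The grey one is still standing at (275,190) and the arm is clear. I make one last numeric check and hand in.

```bash
python3 -c "
from h import *
from workcell import finish_job
f=lambda q:(np.array(q,float)+.5)/5-.5+[180,150]
def W2P(P,c=(.597,.002),yaw=-.071):
    d=P[:,:2]-c;C,S=np.cos(yaw),np.sin(yaw);return np.c_[C*d[:,0]+S*d[:,1],-S*d[:,0]+C*d[:,1]]
p=W2P(ray('scene',f([[305,360],[368,430]]),.044));print('near',p.round(4))
b=W2P(ray('scene',f([[34,283],[313,578]]),.034));print('bar',b.round(4))
if abs(p[0,0]-p[1,0])<.005: print(finish_job())
"
```

```text
near [[0.0195 0.0374]
 [0.023  0.0995]]
bar [[ 0.1075 -0.1263]
 [ 0.1093  0.145 ]]
the job is handed in; nothing more can be done
None
```

I tipped the ivory housing over with the fingertips, away from the robot. It came to rest pocketed face up, about 48 mm short of the bar. I then pushed its near end with two spread fingers until it seated against the bar, backed the fingers straight off and rose clear. The job was handed in at about 9 s of the 48 s allowed.

**Seating:** the tool stopped advancing against about 10 N while more travel was commanded, and the pictures show both far corners on the bar with no visible gap. The measured near end sits at plate x of 19.5 to 23 mm. With the 90 mm length, that puts the far end at 109.5 to 113 mm, against a nominal 110 mm and my own bar reading of 107.5 to 109.3 mm. The two disagree by 1 to 4 mm, about what hand-picked pixels give.

**Squareness:** the near-end corner readings suggest about 0.05 rad of skew relative to the plate, or about 0.05 rad relative to the measured bar edge. That is close to the 0.06 rad limit, but again within pixel error. The flush corners and the stalled push suggest the housing is squarer than that.

**Surroundings:** the last picture shows the grey housing standing and the arm clear of it. I did not re-measure the grey housing or the other objects on the table, but the path kept well clear of them. The wrist force at the end was about zero.

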